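# Lay the spatulas from the sloping drying rack into the instrument tray

### The job

Take the blue and the yellow spatula off the sloping drying rack and lay each flat in the notches of the instrument tray, first the blue one, then the yellow one. Each goes in the lane with the pad of its own colour, with the handle over the pad and the blade at the plain end, so that both point the same way. Lay them down, do not drop them, and leave the bottle, the vial and the cup alone.

Things in the scene. Friction and masses are not known exactly. Their poses are not given: they have to be found in the camera images.
- blue: lab spatula, 180 mm: blue handle 14 wide, 12 thick (x -90 to +20), steel shaft 10 wide, 8 thick (x 20 to 65), steel blade 20 wide, 3 thick (x 62 to 90); 50 to 100 g. Flat underside. Origin: on the underside at mid-length, near the balance point; x to the blade, z out of the top face. At the start it lies in a slot of the sloping rack, blade at the upper end
- yellow: lab spatula, 180 mm: yellow handle 14 wide, 12 thick (x -90 to +20), steel shaft 10 wide, 8 thick (x 20 to 65), steel blade 20 wide, 3 thick (x 62 to 90); 50 to 100 g. Flat underside. Origin: on the underside at mid-length, near the balance point; x to the blade, z out of the top face. At the start it lies in a slot of the sloping rack, blade at the lower end
- blue_blade (a point): point on the blade of the blue spatula, at x = +85 mm of its frame
- yellow_blade (a point): point on the blade of the yellow spatula, at x = +85 mm of its frame
- rack: fixed drying rack, 170 mm wide, left or right of the robot: a white board sloping 30 degrees down to the rack's +x (away from the robot), stop lip at its lower edge. The spatulas run up the slope on two grey ribs (12 thick, 90 apart: grasp between them), in notches at y = +45 and -45 mm (which is in which varies), 24 mm above the board, teeth 10 mm higher. Origin: centre of footprint
- tray: fixed metal tray, 250 (x) by 200 mm, floor 4 thick, rim 12 high. Origin: centre of its underside; x along the lanes to the plain end, where the blades go. Pads 60 mm square at the -x end: blue in the lane at y = +45, yellow at y = -45. Grey ribs at x = -45 and +45 (12 thick) with 22 mm wide notches, notch floors 29 mm above the bench, teeth 10 mm higher
- lane_blue (a point): middle of the blue lane of the tray, at the height of the notch floors: the blue spatula's origin belongs here, its x along this x (to the plain end)
- lane_yellow (a point): the same for the yellow lane and the yellow spatula
- bottle: bystander: amber reagent bottle, 64 mm across, 140 mm high, origin under its centre
- vial: bystander: small glass vial with black cap, 32 mm across, 55 mm high, between rack and tray, origin under its centre
- cup: bystander: lime-green plastic cup, 84 mm across, 100 mm high, origin under its centre

How it is judged:
On the way, in this order (a step that is already met when the one before it is completed fails the run):
1. first the blue spatula lies at rest in its lane of the tray, let go, handle over the blue pad (x of blue in the frame of lane_blue between -0.015 and 0.015 m and y of blue in the frame of lane_blue between -0.008 and 0.008 m and z of blue in the frame of lane_blue between -0.004 and 0.004 m and x of blue_blade in the frame of lane_blue above 0.06 m and angle between the x axis of blue and the x axis of lane_blue, either way round below 0.12 rad and angle between blue's own z axis and vertical below 0.07 rad and contact force between blue and the fingers below 0.05 N and linear speed of blue below 0.01 m/s), for 0.2 s.
2. then the yellow spatula lies at rest in its lane, let go, handle over the yellow pad (x of yellow in the frame of lane_yellow between -0.015 and 0.015 m and y of yellow in the frame of lane_yellow between -0.008 and 0.008 m and z of yellow in the frame of lane_yellow between -0.004 and 0.004 m and x of yellow_blade in the frame of lane_yellow above 0.06 m and angle between the x axis of yellow and the x axis of lane_yellow, either way round below 0.12 rad and angle between yellow's own z axis and vertical below 0.07 rad and contact force between yellow and the fingers below 0.05 N and linear speed of yellow below 0.01 m/s), for 0.2 s.
At the end, for the whole second after the job is handed in: both spatulas lie flat (within 4 degrees, top face up) down in the notches of the lane of their own colour (height within 4 mm), blades at the plain end of the tray, along the lane within 7 degrees, within 8 mm of the lane's centre line and within 15 mm of its middle lengthwise, at rest and let go (all of step 1 and all of step 2); the robot touches nothing.
It fails at once if the blue spatula is let go over the tray while still more than 15 mm above its lane's notches, or tilted more than 12 degrees (dropped instead of laid down) (contact force between blue and the fingers below 0.05 N and horizontal distance between blue and lane_blue below 0.15 m and (z of blue in the frame of lane_blue above 0.015 m or angle between blue's own z axis and vertical above 0.21 rad)).
It fails at once if the yellow spatula is let go over the tray while still more than 15 mm above its lane's notches, or tilted more than 12 degrees (dropped instead of laid down) (contact force between yellow and the fingers below 0.05 N and horizontal distance between yellow and lane_yellow below 0.15 m and (z of yellow in the frame of lane_yellow above 0.015 m or angle between yellow's own z axis and vertical above 0.21 rad)).
It fails at once if the bottle is moved more than 20 mm (distance of bottle from where it was at the start of the episode above 0.02 m).
It fails at once if the vial is moved more than 20 mm (distance of vial from where it was at the start of the episode above 0.02 m).
It fails at once if the cup is moved more than 20 mm (distance of cup from where it was at the start of the episode above 0.02 m).
It also fails if it takes over 58 s, if anything falls off the work surface, if the arm or the gripper's body presses on something with over 40 N, if the wrist force passes 120 N, or if a joint passes its speed limit or range.

### The arm

A 6-joint arm with a two-finger parallel gripper is mounted at the origin on the work surface. World frame = base frame: x ahead of the robot, y to its left, z up, the work surface at z = 0. Lengths are in m, angles in rad, forces in N, time in s.
With the tool pointing down it reaches from about 0.3 to 0.875 m from the base axis. Payload 6.4 kg.
Tool frame: the origin (TCP) lies on the centre line of the jaws, within the pads' length; the fingertips stand 8 mm ahead of it and the grasp point (between the pads) lies 11 mm behind it; z points along the fingers, y is the line along which they close (so a half turn about z gives the same grasp; the last joint's range is limited). The gripper opens to 85 mm and grips with 20 to 120 N. Pads are 22 mm wide; open, the fingers measure 114 mm over their backs; the gripper's body (76 mm by 85 mm) begins 54 mm behind the grasp point. The pads swing forward as they close: fully open they stand 13 mm farther back than shut.
Start: joints at [-1.356, 0.181, 1.607, -0, 1.354, -0.206], TCP at [0.235, -0.525, 0.239] pointing down, gripper open.
Joint ranges: [-2.99, 2.99], [-0.89, 2.07], [0.3, 2.58], [-1.14, 4.28], [0, 2.63], [-3.12, 3.12]. Speed limits (rad/s): [2.57, 2.57, 3.01, 3.14, 3.14, 3.14].

### API

Orientations are given as a unit quaternion [w, x, y, z].
In Python, from bench import ctrl gives the robot as it stands.
- The arm moves only by the shell command python3 -m handwheel 'ROWS' [OPENING]. ROWS is JSON, a list that holds one entry, the list of rows, each a list of 4 numbers: the shift along the tool's x, y, z each as a share of 20 cm, from -1 to 1, then the turn about the tool's z as a share of 1.5 rad, from -1 to 1. In form: [[[x, y, z, twist], ...]]. A call has 1 to 10 rows; each row is the pose to reach, as a shift and turn from the pose commanded when the call began, along the tool's axes at that moment; what a row does not reach only later rows make up. A row lasts 1/8 s, in which the tool goes at most 62.5 mm and 10.7 degrees, less where a joint would pass 70% of its speed; a pose out of reach is approached as far as the arm can. A call with a number of a shift or a turn outside -1 to 1 is refused whole. A call with a gripper value outside its range is refused whole. OPENING is the finger opening in mm, from 0 to 85.4, set as the call begins (- or left out, the last holds). The fingers move at their own pace and stop on an object; the grip force is fixed at half the most. Time passes only in rows, so rows that repeat a pose let the fingers close. It gives the time, the measured TCP pose, the force, the opening and the grip force at its end, in the units of the state.
- ctrl.get_obs(): the state, without advancing time (a new reading comes with each control period).
- ctrl.camera(name): name is "scene" or "top" or "wrist"; returns a dict with "color" (384x512x3 uint8, red, green, blue), "range_z" (384x512 float32, m along the optical axis (not along the pixel's ray), 0 where there is no reading), "K" (3x3 intrinsics, pixels), "pose" (4x4, takes a point from camera to world coordinates); the wrist camera has in their place "T_tool_cam" (4x4, takes a point from camera to tool coordinates, whose origin is the TCP and whose axes are the flange's). Camera axes: x right, y down, z forward; pixel columns grow to the right and rows downward; lengths in m; the calibration is good to about 2 mm. A picture is of the moment at which its call begins: read the wrist's pose just before it.
- ctrl.hand_in(): hands the job in; it is judged then, once.
The state is a dict: "time_s": time; "q": joint angles; "dq": joint speeds; "joint_efforts": joint torques, N m; "eef_pos": TCP position; "eef_rot": TCP orientation; "wrist_force": force on the tool from outside, world axes, zero at the start; "torque": the same for the moment, N m; "opening": opening from 0.0 (shut) to 1.0 (fully open); "grasp_force": force on a finger pad.
Only numpy, scipy, OpenCV 4.12 (cv2) and the standard library are available. Lean on these libraries where they do the work, as an engineer would, in place of code of your own. Each camera call takes 0.05 s, during which the arm holds its last target. There are 200 camera calls.

## Working session

There is one attempt and no reset: what is moved stays moved. The work goes in short steps, Python scripts to look and compute and a shell command to move; the robot and the scene stay as the last step left them, time stands still between calls to the robot, and variables do not carry over. Pictures are saved under pics/ and viewed, at most 10 in all, crops included, and the job is handed in when it is done.

```bash
mkdir -p pics; ls
cat > h.py <<'E'
import numpy as np, cv2
from bench import ctrl
from scipy.spatial.transform import Rotation as R
def cam(n):
    o=ctrl.get_obs(); c=ctrl.camera(n)
    if n=="wrist":
        T=np.eye(4); q=o["eef_rot"]; T[:3,:3]=R.from_quat([q[1],q[2],q[3],q[0]]).as_matrix(); T[:3,3]=o["eef_pos"]
        c["pose"]=T@c["T_tool_cam"]
    return c
def cloud(c):
    z=c["range_z"]; v,u=np.indices(z.shape); K=c["K"]
    P=np.stack([(u-K[0,2])/K[0,0]*z,(v-K[1,2])/K[1,1]*z,z],-1)
    return P@c["pose"][:3,:3].T+c["pose"][:3,3]
def proj(c,P):
    p=(np.asarray(P)-c["pose"][:3,3])@c["pose"][:3,:3]; p=p@c["K"].T; return p[...,:2]/p[...,2:]
E
python3 - <<'E'
from h import *
for n in ("top","scene"):
    c=cam(n); cv2.imwrite(f"pics/{n}0.png",c["color"][...,::-1]); np.savez(f"{n}0.npz",**c,allow_pickle=True)
    print(n,c["pose"].round(3).tolist(),c["K"].tolist(),(c["range_z"]>0).mean())
o=ctrl.get_obs(); print({k:np.round(v,3).tolist() for k,v in o.items()})
E
```

```text
pics
top [[0.004, -0.994, 0.11, 0.495], [-1.0, -0.006, -0.019, -0.0], [0.019, -0.11, -0.994, 1.003], [0.0, 0.0, 0.0, 1.0]] [[413.0728348650102, 0.0, 246.71167192238875], [0.0, 413.0728348650102, 188.0001454527621], [0.0, 0.0, 1.0]] 0.9959309895833334
scene [[-0.679, 0.455, -0.575, 1.006], [0.734, 0.427, -0.529, 0.342], [0.005, -0.781, -0.624, 0.54], [0.0, 0.0, 0.0, 1.0]] [[357.50505614739023, 0.0, 258.528795885446], [0.0, 357.50505614739023, 197.61128035341534], [0.0, 0.0, 1.0]] 0.9961751302083334
{'time_s': 0.1, 'q': [-1.356, 0.182, 1.608, -0.0, 1.354, -0.206], 'dq': [0.0, -0.001, -0.002, 0.0, 0.001, -0.0], 'joint_efforts': [0.003, -44.588, -35.224, 0.0, 0.004, 0.0], 'eef_pos': [0.235, -0.524, 0.238], 'eef_rot': [-0.001, 0.978, 0.209, -0.0], 'wrist_force': [0.86, -0.807, -0.684], 'torque': [0.041, 0.031, 0.016], 'grasp_force': 0.0, 'opening': 1.001}
```

View pics/top0.png

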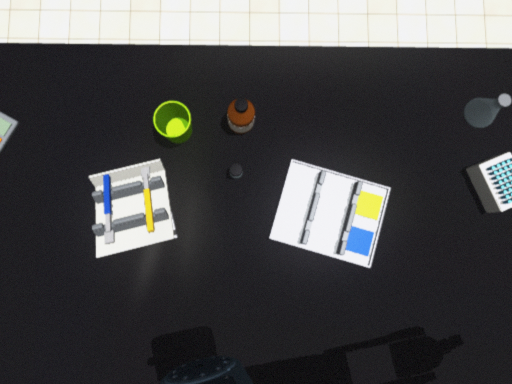

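View pics/scene0.png

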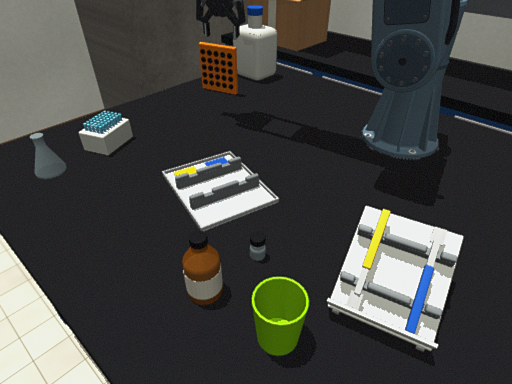

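The top view shows the rack at left around (133,207): blue handle at (107,193) with its blade at (109,233), towards the robot, and yellow handle at (150,212) with its blade away from it. The tray is around (330,212), with the yellow pad at (369,205) and the blue pad at (360,241). The vial is at (236,171), the bottle at (241,115) and the cup at (173,120). The scene view confirms this.

```bash
cat >> h.py <<'E'
def masks(c):
    h=cv2.cvtColor(c["color"],cv2.COLOR_RGB2HSV)
    return {"blue":cv2.inRange(h,(100,120,60),(130,255,255))>0,"yellow":cv2.inRange(h,(20,150,90),(32,255,255))>0}
def handle(c,col,sel):
    P=cloud(c); m=masks(c)[col].astype(np.uint8)
    n,l,s,_=cv2.connectedComponentsWithStats(m)
    out=[]
    for i in range(1,n):
        if s[i,4]<60: continue
        p=P[l==i]; med=np.median(p,0)
        if sel(med): out.append((s[i,4],p))
    return max(out,key=lambda t:t[0])[1]
def axis(p):
    m=np.median(p,0); p=p[np.linalg.norm(p-m,axis=1)<.075]
    for _ in range(3):
        ctr=p.mean(0); u,s,v=np.linalg.svd(p-ctr,full_matrices=False); d=v[0]
        r=np.linalg.norm((p-ctr)-np.outer((p-ctr)@d,d),axis=1); p=p[r<.012]
    t=(p-ctr)@d; lo,hi=np.percentile(t,[1,99]); return ctr+d*(lo+hi)/2,d,hi-lo
E
python3 - <<'E'
from h import *
for n in ("top","scene"):
    c=dict(np.load(f"{n}0.npz",allow_pickle=True)); P=cloud(c)
    for col in ("blue","yellow"):
        p=handle(c,col,lambda m:m[1]>.12 and m[2]>.03)
        ctr,d,L=axis(p)
        up = d if d[2]>0 else -d
        bl = up if col=="blue" else -up
        print(n,col,"ctr",ctr.round(4),"blade dir",bl.round(3),"L",L.round(3),"origin top",(ctr+.035*bl).round(4),len(p))
        p=handle(c,col,lambda m:m[1]<.1 and m[0]<.7 and m[2]<.03)
        r=cv2.minAreaRect(p[:,:2].astype(np.float32)); print("  pad",np.round(r[0],4),np.round(r[1],3),r[2],np.median(p[:,2]).round(4))
    # tray
    reg=(P[...,1]<0)&(P[...,1]>-.36)&(P[...,0]>.25)&(P[...,0]<.62)
    s=reg&(P[...,2]>.026)&(P[...,2]<.05)
    k,l,st,_=cv2.connectedComponentsWithStats(s.astype(np.uint8))
    for i in range(1,k):
        if st[i,4]>40:
            q=P[l==i]; print("  rib",st[i,4],[np.round(x,4) for x in cv2.minAreaRect(q[:,:2].astype(np.float32))],np.percentile(q[:,2],90).round(4))
    s=reg&(c["color"].min(-1)>110); 
    q=P[s]; print("  trayrect",[np.round(x,4) for x in cv2.minAreaRect(q[:,:2].astype(np.float32))])
    b=(P[...,2]<.02)&(P[...,0]>.3)&(P[...,0]<.6)&(abs(P[...,1])<.1); print("bench z",np.median(P[b][:,2]),P[b][:,2].std())
    if n=="top":
        for nm,(u,v) in dict(vial=(236,171),bottle=(241,105),cup=(172,105)).items(): print(nm,P[v,u].round(3))
E
```

```text
top blue ctr [0.5843 0.2963 0.0752] blade dir [-0.837 -0.218  0.502] L 0.107 origin top [0.555  0.2887 0.0927] 261
  pad [ 0.5005 -0.1624] [0.318 0.062] 80.82768249511719 0.0072
top yellow ctr [0.5484 0.1945 0.1106] blade dir [ 0.841  0.21  -0.498] L 0.108 origin top [0.5778 0.2018 0.0932] 258
  pad [ 0.5671 -0.3147] [0.053 0.055] 72.29287719726562 0.0068
  rib 366 [array([ 0.5464, -0.1724]), array([0.0125, 0.1543]), np.float64(73.9566)] 0.041
  rib 458 [array([ 0.5333, -0.2622]), array([0.0137, 0.1784]), np.float64(74.0491)] 0.0409
  trayrect [array([ 0.5542, -0.1862]), array([0.331 , 0.2059]), np.float64(75.6989)]
bench z 0.00048621774774548765 0.002162539786765306
vial [0.64  0.007 0.053]
bottle [ 0.771 -0.004  0.139]
cup [0.786 0.153 0.086]
scene blue ctr [0.5877 0.2985 0.0739] blade dir [-0.84  -0.214  0.499] L 0.105 origin top [0.5583 0.291  0.0914] 677
  pad [-0.4597  0.0959] [0.255 0.017] 89.26724243164062 -0.0623
scene yellow ctr [0.5513 0.1967 0.1088] blade dir [ 0.839  0.217 -0.499] L 0.107 origin top [0.5807 0.2043 0.0913] 511
  pad [ 0.7813 -0.0041] [0.826 0.056] 56.2917594909668 0.0052
  rib 358 [array([ 0.5342, -0.2615]), array([0.0172, 0.1763]), np.float64(73.4507)] 0.0384
  rib 337 [array([ 0.5474, -0.1711]), array([0.0154, 0.1497]), np.float64(73.4739)] 0.0382
  trayrect [array([ 0.533, -0.22 ]), array([0.2819, 0.203 ]), np.float64(81.4113)]
bench z -0.0010811111914462712 0.0017987079226449907
```

Run:
```python
from h import *
ang=np.radians(73.8); ex=np.array([np.cos(ang),np.sin(ang)]); ey=np.array([-ex[1],ex[0]]); C=np.array([.5403,-.2168])
for n in ("top","scene"):
    c=dict(np.load(f"{n}0.npz",allow_pickle=True)); P=cloud(c); m=masks(c)
    L=np.stack([(P[...,:2]-C)@ex,(P[...,:2]-C)@ey],-1)
    inn=(abs(L[...,0])<.14)&(abs(L[...,1])<.12)
    for col in m:
        s=m[col]&inn; q=P[s][:,:2]
        k=L[s]; print(n,col,"local pad x",np.percentile(k[:,0],[2,98]).round(4),"y",np.percentile(k[:,1],[2,98]).round(4), cv2.minAreaRect(q.astype(np.float32))[2])
    for xr in (-.045,.045):
        s=inn&(abs(L[...,0]-xr)<.009)&(P[...,2]>.034); y=np.sort(L[s][:,1]); x=L[s][:,0]
        g=np.where(np.diff(y)>.008)[0]; print("  rib",xr,"x",np.percentile(x,[3,97]).round(4),"ends",y[[0,-1]].round(4),"gaps",[(y[i].round(4),y[i+1].round(4)) for i in g])
    w=inn&(c["color"].min(-1)>90)&(P[...,2]<.02)&(P[...,2]>.001); k=L[w]; print("  floor x",np.percentile(k[:,0],[.5,99.5]).round(4),"y",np.percentile(k[:,1],[.5,99.5]).round(4))
# blade ends
o=ctrl.get_obs(); q=o["eef_rot"]; M=R.from_quat([q[1],q[2],q[3],q[0]]).as_matrix(); print(M.round(4),o["eef_pos"])
```

```text
top blue local pad x [-0.1141 -0.0607] y [0.0098 0.0649] 74.13990020751953
top yellow local pad x [-0.112 -0.063] y [-0.0787 -0.027 ] 72.29287719726562
  rib -0.045 x [-0.0511 -0.0397] ends [-0.0965  0.0833] gaps [(np.float64(-0.0602), np.float64(-0.0399)), (np.float64(0.0273), np.float64(0.0495))]
  rib 0.045 x [0.0387 0.0501] ends [-0.0955  0.0832] gaps [(np.float64(-0.0624), np.float64(-0.0396)), (np.float64(0.0277), np.float64(0.0499))]
  floor x [-0.1293  0.124 ] y [-0.1098  0.093 ]
scene blue local pad x [-0.115  -0.0491] y [0.0079 0.0642] 61.53097152709961
scene yellow local pad x [-0.1131 -0.0854] y [-0.0811 -0.0258] 69.49485778808594
  rib -0.045 x [-0.0494 -0.0376] ends [-0.0977  0.0803] gaps [(np.float64(-0.0658), np.float64(-0.0416)), (np.float64(0.0235), np.float64(0.0483))]
  rib 0.045 x [0.0402 0.0517] ends [-0.098   0.0808] gaps [(np.float64(-0.0662), np.float64(-0.042)), (np.float64(0.023), np.float64(0.0477))]
  floor x [-0.1249  0.1259] y [-0.1084  0.0913]
[[ 9.127e-01  4.085e-01 -4.000e-04]
 [ 4.085e-01 -9.127e-01  1.600e-03]
 [ 3.000e-04 -1.600e-03 -1.000e+00]] [ 0.23479886 -0.52433825  0.23844969]
```

```bash
cat > go.py <<'E'
import sys; from h import *
# usage: go.py x y z yawdeg -> remaining shift in units of handwheel (tool axes now)
def rem(t,yaw):
    o=ctrl.get_obs(); q=o["eef_rot"]; M=R.from_quat([q[1],q[2],q[3],q[0]]).as_matrix()
    psi=np.arctan2(M[1,0],M[0,0]); d=(np.radians(yaw)-psi+np.pi)%(2*np.pi)-np.pi
    print("t",round(o["time_s"],2),"pos",np.round(o["eef_pos"],4),"psi",np.degrees(psi).round(2),"q6",o["q"][5].round(2),"F",np.round(o["wrist_force"],1),"open mm",(o["opening"]*85.4).round(1),"grip",o["grasp_force"])
    print("units",np.round((M.T@(np.array(t)-o["eef_pos"]))/.2,3),"twist",np.round(-d/1.5,3))
if __name__=="__main__": a=list(map(float,sys.argv[1:])); rem(a[:3],a[3])
E
python3 -m handwheel '[[[1,-1,0,-1],[1,-1,0,-1],[1,-1,0,-1],[1,-1,0,-1],[1,-1,0,-1],[1,-1,0,-1],[1,-1,0,-1],[1,-1,0,-1],[1,-1,0,-1]]]' 45
python3 -m handwheel '[[[1,0.89,0,-0.98],[1,0.89,0,-0.98],[1,0.89,0,-0.98],[1,0.89,0,-0.98],[1,0.89,0,-0.98],[1,0.89,0,-0.98],[1,0.89,0,-0.98],[1,0.89,0,-0.98],[1,0.89,0,-0.98]]]'
python3 go.py .5535 .289 .20 194.4
```

```text
time_s: 1.23
eef_pos: [0.3356, -0.2603, 0.239]
eef_rot: [-0.0, 0.574, 0.819, 0.0]
wrist_force: [-0.1, 0.2, -0.8]
opening: 0.53
grasp_force: 0.0
time_s: 2.35
eef_pos: [0.4342, -0.0116, 0.2391]
eef_rot: [-0.0, -0.122, 0.993, 0.0]
wrist_force: [-0.7, -0.0, -0.0]
opening: 0.524
grasp_force: 0.0Traceback (most recent call last):
  File "go.py", line 8, in <module>
    if __name__=="__main__": a=list(map(float,sys.argv[1:])); rem(a[:3],a[3])
                                                              ~~~^^^^^^^^^^^^
  File "go.py", line 6, in rem
    print("t",round(o["time_s"],2),"pos",np.round(o["eef_pos"],4),"psi",np.degrees(psi).round(2),"q6",o["q"][5].round(2),"F",np.round(o["wrist_force"],1),"open mm",(o["opening"]*85.4).round(1),"grip",o["grasp_force"])
                                                                                                                                                                    ^^^^^^^^^^^^^^^^^^^^^^^^^
AttributeError: 'float' object has no attribute 'round'
```

```bash
sed -i 's/(o\["opening"\]\*85.4).round(1)/round(o["opening"]*85.4,1)/' go.py
python3 -m handwheel '[[[-0.9,1,0,0],[-0.9,1,0,0],[-0.9,1,0,0],[-0.9,1,0,0],[-0.9,1,0,0]]]' >/dev/null
python3 -m handwheel '[[[-0.04,0.3,-0.1,0],[-0.04,0.3,-0.1,0],[-0.04,0.3,-0.1,0],[-0.04,0.3,-0.1,0]]]' >/dev/null
python3 - <<'E'
from h import *
c=cam("wrist"); cv2.imwrite("pics/w1.png",c["color"][...,::-1])
for col in ("blue","yellow"):
    try:
        ctr,d,L=axis(handle(c,col,lambda m:m[1]>.12 and m[2]>.03)); bl=d*np.sign(d[2]) if col=="blue" else -d*np.sign(d[2])
        print(col,ctr.round(4),bl.round(3),L.round(3),"origin top",(ctr+.035*bl).round(4),"yaw",np.degrees(np.arctan2(bl[1],bl[0])).round(2))
    except ValueError as e: print(col,e)
E
python3 go.py .5535 .289 .076 194.4
```

```text
blue [0.5858 0.2988 0.0772] [-0.842 -0.213  0.495] 0.106 origin top [0.5563 0.2913 0.0945] yaw -165.8
yellow [0.5462 0.202  0.1117] [ 0.845  0.255 -0.471] 0.105 origin top [0.5757 0.2109 0.0953] yaw 16.81
t 3.52 pos [0.5525 0.2854 0.2587] psi -165.89 q6 -1.53 F [ 0.2  0.  -0.3] open mm 44.8 grip 0.0
units [-0.01   0.017  0.914] twist -0.003
```

View pics/w1.png

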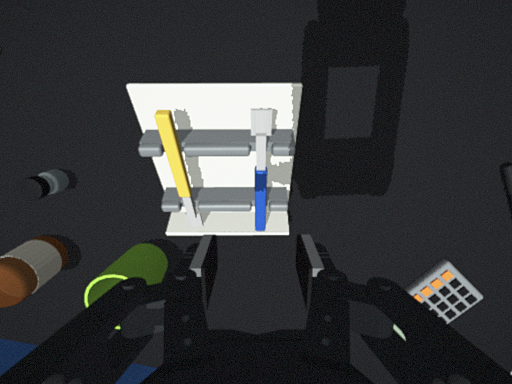

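The wrist view shows the blue handle at about (260,200), running straight up the picture between the fingers. The depth estimates agree to about 2 mm, so I'm going down.

```bash
python3 -m handwheel '[[[-0.008,0.022,0.3,0],[-0.008,0.022,0.6,0],[-0.008,0.022,0.75,0],[-0.008,0.022,0.83,0],[-0.008,0.022,0.88,0],[-0.008,0.022,0.909,0],[-0.008,0.022,0.909,0]]]'
python3 -m handwheel '[[[0,0,0,0],[0,0,0,0],[0,0,0,0],[0,0,0,0],[0,0,0,0],[0,0,0,0]]]' 0
```

```text
time_s: 4.4
eef_pos: [0.5534, 0.2914, 0.0782]
eef_rot: [0.001, -0.124, 0.992, 0.0]
wrist_force: [0.6, -0.7, 0.1]
opening: 0.526
grasp_force: 0.0
time_s: 5.15
eef_pos: [0.5535, 0.2915, 0.0785]
eef_rot: [0.001, -0.124, 0.992, 0.0]
wrist_force: [-1.8, -0.7, 5.8]
opening: 0.151
grasp_force: 59.1
```

```bash
python3 -m handwheel '[[[0,0,-0.05,0],[0,0,-0.2,0],[0,0,-0.5,0],[0,0,-0.8,0],[0,0,-0.9,0],[0,0,-0.9,0]]]'
cat > look.py <<'E'
import sys; from h import *
col,ang,name=sys.argv[1],float(sys.argv[2]),sys.argv[3]
o=ctrl.get_obs(); t=o["eef_pos"]; q=o["eef_rot"]; M=R.from_quat([q[1],q[2],q[3],q[0]]).as_matrix(); g=t-.011*M[:,2]
for n in sys.argv[4:]:
    c=cam(n); cv2.imwrite(f"pics/{name}_{n}.png",c["color"][...,::-1])
    try:
        p=handle(c,col,lambda m:np.linalg.norm(m-g)<.08); ctr,d,L=axis(p)
    except ValueError as e: print(n,e); continue
    f=np.radians(ang); f=np.array([np.cos(f),np.sin(f),0]); d=d*np.sign(d@f)
    print(n,"ctr-g in tool",(M.T@(ctr-g)).round(4),"dir world",d.round(3),"pitch",np.degrees(np.arcsin(d[2])).round(1),"yaw",np.degrees(np.arctan2(d[1],d[0])).round(2),"L",L.round(3),len(p))
E
python3 look.py blue 194 l1 wrist scene top; python3 go.py .5041 -.2062 .24 73.8
```

```text
time_s: 5.9
eef_pos: [0.5535, 0.2916, 0.259]
eef_rot: [0.001, -0.124, 0.992, 0.0]
wrist_force: [0.1, -0.5, -1.3]
opening: 0.149
grasp_force: 58.5
wrist ctr-g in tool [-0.0306  0.0003  0.0113] dir world [-0.849 -0.213  0.483] pitch 28.9 yaw -165.95 L 0.102 2086
scene ctr-g in tool [-0.0345 -0.0007  0.0191] dir world [-0.838 -0.2    0.507] pitch 30.5 yaw -166.56 L 0.107 1033
top ctr-g in tool [-0.0517 -0.0025  0.0318] dir world [-0.836 -0.238  0.494] pitch 29.6 yaw -164.09 L 0.057 243
t 6.05 pos [0.5515 0.2909 0.2545] psi -165.72 q6 -1.52 F [ 0.1  0.1 -1.5] open mm 12.9 grip 58.450502157211304
units [ 0.842 -2.35   0.077] twist 1.402
```

```bash
python3 -m handwheel '[[[0.36,-1,0,0.7],[0.36,-1,0,0.7],[0.36,-1,0,0.7],[0.36,-1,0,0.7],[0.36,-1,0,0.7],[0.36,-1,0,0.7],[0.36,-1,0,0.7]]]' | head -2
python3 -m handwheel '[[[-0.93,-1,0,0.7],[-0.93,-1,0,0.7],[-0.93,-1,0,0.7],[-0.93,-1,0,0.7],[-0.93,-1,0,0.7],[-0.93,-1,0,0.7],[-0.93,-1,0,0.7]]]' |head -2
python3 go.py .5041 -.2062 .16 73.8
```

```text
time_s: 6.92
eef_pos: [0.5314, 0.0796, 0.2552]
time_s: 7.8
eef_pos: [0.5178, -0.193, 0.2561]
t 7.8 pos [ 0.5178 -0.193   0.2561] psi 74.1 q6 -0.29 F [ 0.4  0.3 -0.3] open mm 13.1 grip 58.83795440196991
units [-0.083 -0.047  0.481] twist 0.004
```

```bash
python3 -m handwheel '[[[-0.083,-0.047,0.2,0.004],[-0.083,-0.047,0.4,0.004],[-0.083,-0.047,0.63,0.004],[-0.083,-0.047,0.68,0.004],[-0.083,-0.047,0.68,0.004],[-0.083,-0.047,0.68,0.004]]]' |head -2
python3 look.py blue 74 t1 wrist scene
python3 - <<'E'
from h import *
ang=np.radians(73.8); ex=np.array([np.cos(ang),np.sin(ang)]); ey=np.array([-ex[1],ex[0]]); C=np.array([.5473,-.2188])
for n in ("wrist","scene"):
    c=cam(n); P=cloud(c); L=np.stack([(P[...,:2]-C)@ex,(P[...,:2]-C)@ey],-1)
    for xr in (-.045,.045):
        s=(abs(L[...,0]-xr)<.011)&(abs(L[...,1])<.1)&(P[...,2]>.034)&(P[...,2]<.046)&(np.ptp(c["color"],-1)<25); y=np.sort(L[s][:,1]); x=L[s][:,0]
        if len(y)<20: continue
        g=np.where(np.diff(y)>.006)[0]; print(n,"rib",xr,len(y),"x",np.percentile(x,[3,97]).round(4),"ends",y[[0,-1]].round(4),"gaps",[(y[i].round(4),y[i+1].round(4)) for i in g],np.percentile(P[s][:,2],90).round(4))
    m=masks(c)["yellow"]&(abs(L[...,0])<.13)&(abs(L[...,1])<.1); k=L[m]; print("ypad",np.percentile(k,[2,98],axis=0).round(4).tolist() if len(k) else 0)
E
python3 go.py .5041 -.2062 .024 73.8
```

```text
time_s: 8.55
eef_pos: [0.5061, -0.207, 0.1235]
wrist ctr-g in tool [-0.0307 -0.0006  0.0113] dir world [0.246 0.839 0.485] pitch 29.0 yaw 73.68 L 0.102 2060
scene max() iterable argument is empty
wrist rib -0.045 1291 x [-0.0494 -0.0388] ends [-0.0892  0.0897] gaps [(np.float64(-0.0558), np.float64(-0.0342)), (np.float64(0.0127), np.float64(0.0743))] 0.0403
wrist rib 0.045 2066 x [0.0396 0.0508] ends [-0.0899  0.0899] gaps [(np.float64(-0.0556), np.float64(-0.0338)), (np.float64(0.0184), np.float64(0.0664))] 0.0405
ypad [[-0.0819, -0.0143], [0.0124, 0.0105]]
scene rib -0.045 169 x [-0.0483 -0.0376] ends [-0.0914  0.0865] gaps [(np.float64(-0.059), np.float64(-0.0343)), (np.float64(0.0318), np.float64(0.0553))] 0.0387
scene rib 0.045 213 x [0.0403 0.0521] ends [-0.0899  0.0869] gaps [(np.float64(-0.059), np.float64(-0.0347)), (np.float64(0.0317), np.float64(0.0555))] 0.0386
ypad [[-0.1152, -0.074], [-0.0862, -0.0189]]
t 8.75 pos [ 0.5055 -0.2069  0.1229] psi 73.64 q6 -0.32 F [-0.4  0.7 -1.6] open mm 13.1 grip 58.86832237243652
units [ 0.002 -0.009  0.494] twist -0.002
```

View pics/t1_wrist.png

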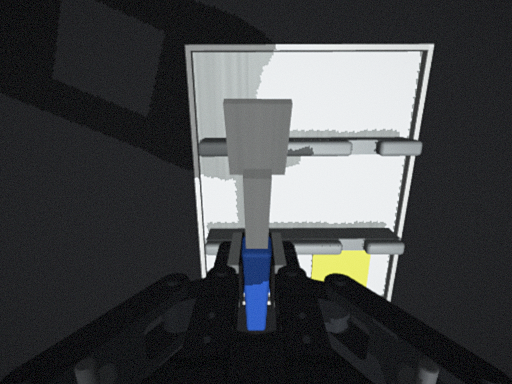

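The tray ribs at rows 147 and 246 and the yellow notch match the lane estimate to within 1 mm, and the spatula is held straight with a 29° pitch. I'll lower it so the handle meets its rib and turns flat in the grip.

```bash
python3 -m handwheel '[[[0.002,-0.007,0.15,0],[0.002,-0.007,0.25,0],[0.002,-0.007,0.31,0],[0.002,-0.007,0.35,0],[0.002,-0.007,0.38,0],[0.002,-0.007,0.4,0],[0.002,-0.007,0.4,0]]]'
python3 look.py blue 74 t2 wrist
```

```text
time_s: 9.62
eef_pos: [0.5057, -0.2073, 0.0439]
eef_rot: [0.003, 0.8, 0.599, 0.001]
wrist_force: [-0.2, -1.1, 7.6]
opening: 0.148
grasp_force: 59.7
wrist ctr-g in tool [-0.0227 -0.0005  0.0022] dir world [0.26  0.899 0.353] pitch 20.7 yaw 73.9 L 0.081 2658
```

```bash
python3 -m handwheel '[[[0,0,0.02,0],[0,0,0.04,0],[0,0,0.06,0],[0,0,0.075,0],[0,0,0.085,0],[0,0,0.085,0]]]'
python3 look.py blue 74 t3 wrist; python3 go.py .5041 -.2062 .024 73.8
```

```text
time_s: 10.42
eef_pos: [0.5064, -0.2065, 0.0271]
eef_rot: [0.003, 0.801, 0.599, 0.001]
wrist_force: [2.7, 3.9, 9.1]
opening: 0.152
grasp_force: 60.8
wrist ctr-g in tool [-0.0109 -0.0006 -0.0069] dir world [0.278 0.957 0.08 ] pitch 4.6 yaw 73.8 L 0.057 2588
t 10.47 pos [ 0.5063 -0.2065  0.0272] psi 73.64 q6 -0.32 F [2.  4.  8.7] open mm 12.8 grip 60.770766735076904
units [-0.002 -0.011  0.016] twist -0.002
```

```bash
python3 -m handwheel '[[[0,0,0.008,0],[0,0,0.016,0],[0,0,0.02,0],[0,0,0.02,0]]]'
python3 look.py blue 74 t4 wrist
```

```text
time_s: 10.98
eef_pos: [0.5065, -0.2062, 0.0232]
eef_rot: [0.003, 0.801, 0.599, 0.002]
wrist_force: [3.6, 5.4, 9.9]
opening: 0.151
grasp_force: 61.4
wrist ctr-g in tool [-0.0089 -0.0006 -0.0081] dir world [0.277 0.961 0.01 ] pitch 0.6 yaw 73.94 L 0.055 2665
```

```bash
python3 -m handwheel '[[[0,0,0,0],[0,0,0,0],[0,0,0,0],[0,0,0,0],[0,0,0,0]]]' 42
python3 -m handwheel '[[[0,0,-0.1,0],[0,0,-0.3,0],[0,0,-0.6,0],[0,0,-0.9,0],[0,0,-0.95,0],[0,0,-0.95,0]]]'
python3 - <<'E'
from h import *
ang=np.radians(73.8); ex=np.array([np.cos(ang),np.sin(ang)]); ey=np.array([-ex[1],ex[0]]); C=np.array([.5473,-.2188])
for n in ("wrist","top"):
    c=cam(n); cv2.imwrite(f"pics/after_{n}.png",c["color"][...,::-1]); P=cloud(c)
    m=masks(c)["blue"]&(P[...,2]>.02)&(P[...,2]<.06)&(P[...,1]<0)&(P[...,1]>-.4)&(P[...,0]>.3)
    if m.sum()<30: print(n,"no"); continue
    ctr,d,l=axis(P[m]); d*=np.sign(d[1]); k=(ctr[:2]-C)
    print(n,"handle ctr local",(k@ex).round(4),(k@ey).round(4),"z",ctr[2].round(4),"pitch",np.degrees(np.arcsin(d[2])).round(2),"yaw",np.degrees(np.arctan2(d[1],d[0])).round(2),l.round(3),"want -.035,.045,~.041")
E
python3 go.py .576 .2024 .25 14.4
```

```text
time_s: 11.65
eef_pos: [0.5034, -0.2056, 0.0203]
eef_rot: [-0.0, 0.801, 0.599, -0.0]
wrist_force: [-0.3, -0.6, -0.1]
opening: 0.492
grasp_force: 0.0
time_s: 12.4
eef_pos: [0.5037, -0.2057, 0.2109]
eef_rot: [0.001, 0.801, 0.599, 0.0]
wrist_force: [-0.0, 0.2, 0.2]
opening: 0.493
grasp_force: 0.0
wrist handle ctr local -0.0353 0.0435 z 0.0416 pitch 0.03 yaw 74.18 0.107 want -.035,.045,~.041
top handle ctr local -0.008 0.0436 z 0.042 pitch 1.15 yaw 74.12 0.051 want -.035,.045,~.041
t 12.5 pos [ 0.5025 -0.205   0.2085] psi 73.61 q6 -0.32 F [-0.2  1.   0.5] open mm 41.9 grip 0.0
units [ 2.058 -0.223 -0.205] twist 0.689
```

View pics/after_wrist.png

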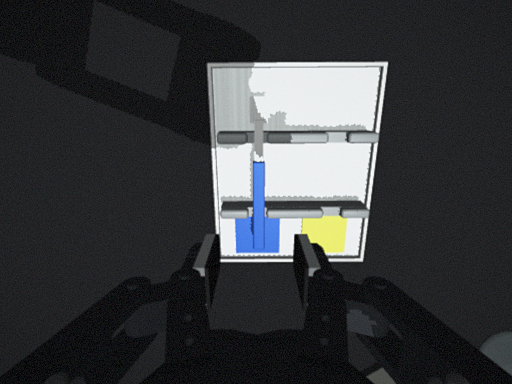

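The blue spatula lies flat in its lane: handle (258,205) over the blue pad, blade at the far rib, both errors under 2 mm. Next is yellow.

```bash
python3 -m handwheel '[[[1,-0.11,-0.2,0.69],[1,-0.11,-0.2,0.69],[1,-0.11,-0.2,0.69],[1,-0.11,-0.2,0.69],[1,-0.11,-0.2,0.69],[1,-0.11,-0.2,0.69],[1,-0.11,-0.2,0.69]]]' 45 |head -2
python3 -m handwheel '[[[0.44,-0.965,0,0],[0.44,-0.965,0,0],[0.44,-0.965,0,0],[0.44,-0.965,0,0],[0.44,-0.965,0,0],[0.44,-0.965,0,0]]]' |head -2
python3 - <<'E'
from h import *
c=cam("wrist"); cv2.imwrite("pics/w2.png",c["color"][...,::-1])
ctr,d,L=axis(handle(c,"yellow",lambda m:m[1]>.12 and m[2]>.03)); bl=-d*np.sign(d[2])
print(ctr.round(4),bl.round(3),L.round(3),"origin top",(ctr+.035*bl).round(4),"yaw",np.degrees(np.arctan2(bl[1],bl[0])).round(2))
E
python3 go.py .576 .2035 .077 14.4
```

```text
time_s: 13.38
eef_pos: [0.5378, -0.0072, 0.2482]
time_s: 14.12
eef_pos: [0.576, 0.2004, 0.2494]
[0.5544 0.201  0.1082] [ 0.861  0.12  -0.494] 0.094 origin top [0.5845 0.2051 0.0909] yaw 7.91
t 14.18 pos [0.5761 0.2001 0.2497] psi 14.32 q6 1.46 F [ 0.   0.3 -0.6] open mm 44.9 grip 0.0
units [ 0.005 -0.017  0.864] twist -0.001
```

View pics/w2.png

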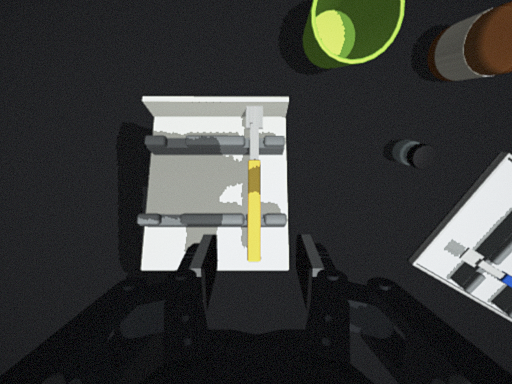

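The yellow handle runs straight at column 254 (rows 160–262), with its upper part in shadow. I'll loosen the mask and re-measure.

```bash
sed -i 's/(20,150,90),(32,255,255)/(18,110,40),(34,255,255)/' h.py
python3 - <<'E'
from h import *
c=cam("wrist")
p=handle(c,"yellow",lambda m:m[1]>.12 and m[2]>.03);ctr,d,L=axis(p); bl=-d*np.sign(d[2])
print(len(p),ctr.round(4),bl.round(3),L.round(3),"origin top",(ctr+.035*bl).round(4),"yaw",np.degrees(np.arctan2(bl[1],bl[0])).round(2))
E
```

```text
1231 [0.5505 0.1973 0.1109] [ 0.84   0.214 -0.499] 0.106 origin top [0.5799 0.2048 0.0934] yaw 14.27
```

```bash
python3 -m handwheel '[[[0.008,-0.018,0.3,0],[0.008,-0.018,0.6,0],[0.008,-0.018,0.75,0],[0.008,-0.018,0.82,0],[0.008,-0.018,0.86,0],[0.008,-0.018,0.86,0]]]'
python3 -m handwheel '[[[0,0,0,0],[0,0,0,0],[0,0,0,0],[0,0,0,0],[0,0,0,0],[0,0,0,0]]]' 0
python3 -m handwheel '[[[0,0,-0.05,0],[0,0,-0.2,0],[0,0,-0.5,0],[0,0,-0.8,0],[0,0,-0.86,0],[0,0,-0.86,0]]]'
python3 look.py yellow 14 l2 wrist; python3 go.py .5905 -.2314 .25 73.8
```

```text
time_s: 14.98
eef_pos: [0.5778, 0.2049, 0.0794]
eef_rot: [-0.0, 0.992, 0.124, 0.001]
wrist_force: [0.4, -0.6, 0.0]
opening: 0.527
grasp_force: 0.0
time_s: 15.72
eef_pos: [0.578, 0.2053, 0.08]
eef_rot: [0.0, 0.992, 0.125, 0.001]
wrist_force: [-0.9, -0.6, 6.6]
opening: 0.149
grasp_force: 59.2
time_s: 16.48
eef_pos: [0.5772, 0.2052, 0.2515]
eef_rot: [-0.0, 0.992, 0.125, 0.001]
wrist_force: [-0.5, -0.1, -2.1]
opening: 0.151
grasp_force: 58.5
wrist ctr-g in tool [-0.004  -0.0005 -0.006 ] dir world [ 0.839  0.213 -0.501] pitch -30.0 yaw 14.27 L 0.051 2999
t 16.52 pos [0.5764 0.205  0.2495] psi 14.31 q6 1.47 F [-0.1 -0.8 -1.2] open mm 12.5 grip 58.42679500579834
units [-4.710e-01  2.132e+00 -2.000e-03] twist -0.692
```

```bash
python3 -m handwheel '[[[-0.24,1,0,-0.69],[-0.24,1,0,-0.69],[-0.24,1,0,-0.69],[-0.24,1,0,-0.69],[-0.24,1,0,-0.69],[-0.24,1,0,-0.69],[-0.24,1,0,-0.69]]]' |head -2
python3 -m handwheel '[[[-1,0.37,0,0],[-1,0.37,0,0],[-1,0.37,0,0],[-1,0.37,0,0],[-1,0.37,0,0]]]' |head -2
python3 go.py .5905 -.2314 .12 73.8
```

```text
time_s: 17.4
eef_pos: [0.5787, -0.0005, 0.2478]
time_s: 18.02
eef_pos: [0.5939, -0.2145, 0.2489]
t 18.02 pos [ 0.5939 -0.2145  0.2489] psi 73.36 q6 -0.24 F [-0.3  1.2 -0.9] open mm 12.4 grip 58.61321568489075
units [-0.086  0.009  0.644] twist -0.005
```

```bash
python3 -m handwheel '[[[-0.086,0.009,0.25,-0.005],[-0.086,0.009,0.5,-0.005],[-0.086,0.009,0.62,-0.005],[-0.086,0.009,0.645,-0.005],[-0.086,0.009,0.645,-0.005],[-0.086,0.009,0.645,-0.005]]]' |head -2
python3 look.py yellow 74 t5 wrist
python3 go.py .5905 -.2314 .044 73.8
```

```text
time_s: 18.77
eef_pos: [0.5926, -0.2303, 0.1234]
wrist ctr-g in tool [-0.0035 -0.0005 -0.006 ] dir world [ 0.239  0.831 -0.503] pitch -30.2 yaw 73.92 L 0.051 3012
t 18.82 pos [ 0.5925 -0.2305  0.1233] psi 74.06 q6 -0.28 F [-0.3 -0.1 -1.1] open mm 12.9 grip 58.63459825515747
units [-0.007 -0.009  0.397] twist 0.003
```

View pics/t5_wrist.png

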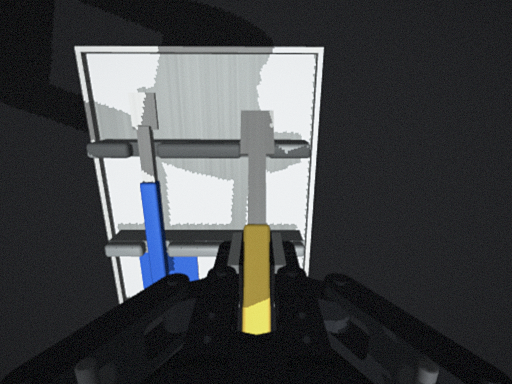

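The yellow spatula hangs straight, blade at (257,130) over the far notch and the handle end over the yellow pad. I'll lower it with a 4 mm shift towards the plain end, so the shaft and not the blade root meets the rib.

```bash
python3 -m handwheel '[[[0.013,-0.008,0.1,0.003],[0.013,-0.008,0.2,0.003],[0.013,-0.008,0.28,0.003],[0.013,-0.008,0.33,0.003],[0.013,-0.008,0.37,0.003],[0.013,-0.008,0.39,0.003],[0.013,-0.008,0.39,0.003]]]'
python3 look.py yellow 74 t6 wrist
```

```text
time_s: 19.7
eef_pos: [0.5922, -0.2282, 0.0449]
eef_rot: [0.001, 0.8, 0.6, 0.001]
wrist_force: [0.3, 0.5, 7.8]
opening: 0.15
grasp_force: 59.9
wrist ctr-g in tool [-0.0041 -0.0006 -0.0061] dir world [ 0.257  0.896 -0.364] pitch -21.3 yaw 74.01 L 0.052 3193
```

```bash
python3 -m handwheel '[[[0,0,0.02,0],[0,0,0.04,0],[0,0,0.06,0],[0,0,0.08,0],[0,0,0.095,0],[0,0,0.105,0],[0,0,0.105,0]]]'
python3 look.py yellow 74 t7 wrist
```

```text
time_s: 20.62
eef_pos: [0.593, -0.2307, 0.0255]
eef_rot: [0.004, 0.8, 0.6, 0.001]
wrist_force: [-3.3, -5.9, 11.1]
opening: 0.146
grasp_force: 62.7
wrist ctr-g in tool [-0.0084 -0.0005 -0.0063] dir world [ 0.277  0.96  -0.032] pitch -1.8 yaw 73.9 L 0.058 2855
```

```bash
python3 -m handwheel '[[[0,0,0.006,0],[0,0,0.009,0],[0,0,0.009,0]]]'
python3 -m handwheel '[[[0,0,0,0],[0,0,0,0],[0,0,0,0],[0,0,0,0],[0,0,0,0]]]' 42
python3 -m handwheel '[[[0,0,-0.1,0],[0,0,-0.3,0],[0,0,-0.6,0],[0,0,-0.9,0],[0,0,-0.95,0],[0,0,-0.95,0]]]'
python3 - <<'E'
from h import *
ang=np.radians(73.8); ex=np.array([np.cos(ang),np.sin(ang)]); ey=np.array([-ex[1],ex[0]]); C=np.array([.5473,-.2188])
c=cam("wrist"); cv2.imwrite("pics/end.png",c["color"][...,::-1]); P=cloud(c)
for col in ("blue","yellow"):
    m=masks(c)[col]&(P[...,2]>.02)&(P[...,2]<.06)&(P[...,1]<0)&(P[...,1]>-.4)&(P[...,0]>.3)
    ctr,d,l=axis(P[m]); d*=np.sign(d[1]); k=(ctr[:2]-C)
    print(col,"handle ctr local",(k@ex).round(4),(k@ey).round(4),"z",ctr[2].round(4),"pitch",np.degrees(np.arcsin(d[2])).round(2),"yaw",np.degrees(np.arctan2(d[1],d[0])).round(2),l.round(3))
E
```

```text
time_s: 21.05
eef_pos: [0.5931, -0.2307, 0.0243]
eef_rot: [0.004, 0.8, 0.6, 0.001]
wrist_force: [-3.3, -5.3, 15.4]
opening: 0.15
grasp_force: 63.5
time_s: 21.68
eef_pos: [0.5905, -0.2272, 0.0204]
eef_rot: [-0.0, 0.8, 0.6, -0.0]
wrist_force: [-0.3, 0.5, 0.1]
opening: 0.497
grasp_force: 0.0
time_s: 22.42
eef_pos: [0.591, -0.2276, 0.2126]
eef_rot: [0.001, 0.8, 0.6, 0.001]
wrist_force: [-0.1, -0.3, -0.8]
opening: 0.494
grasp_force: 0.0
blue handle ctr local -0.0346 0.042 z 0.0413 pitch 0.25 yaw 73.89 0.105
yellow handle ctr local -0.033 -0.0467 z 0.0417 pitch -0.02 yaw 73.99 0.108
```

View pics/end.png

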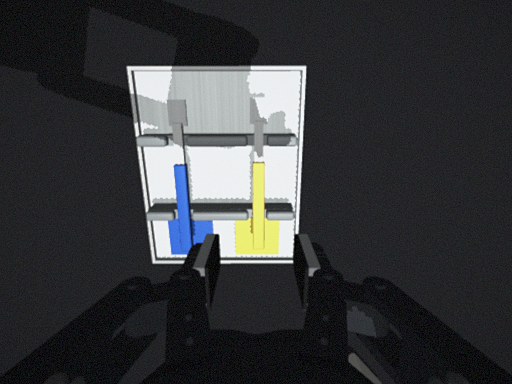

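Both spatulas lie flat in their own lanes, blue handle at (181,205) and yellow at (259,205). Each handle is over its own pad, the blades are at the plain end, and the gripper is clear.

```bash
python3 -c "
from bench import ctrl
print(ctrl.hand_in())"
```

```text
the job is handed in; nothing more can be done
None
```

The job is handed in at about 22.5 s of the allowed 58 s: the last wrist picture shows both spatulas flat in the lanes of their own colour, blue laid first, about 3 mm or less off centre with handles over their pads and blades at the plain end; the hand-in call returned no verdict.

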